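Stow the blue-panelled carton in the slide-cover box

TASK

Slide the wooden cover of the green box fully back, lay the small carton with the blue panel flat on the floor of the box, right way up, and let go of it, then slide the cover fully home over it. Leave the bigger carton with the red panel and the round wax tin where they are.

Things in the scene. Friction and masses are not known exactly. Their poses are not given: they have to be found in the camera images.
- kit_box: Green open-topped box fixed to the bench, 156 (its x) x 150 (its y) x 67 mm high. Origin: centre of its underside, on the bench; z up. Its low end, from which the cover runs out, is at its -x (roughly toward the robot). Walls 8 mm, so the inside is 140 (x) x 134 (y) mm; inner floor 6 mm above the origin; the cover's underside passes 50 mm above the inner floor. The groove lips on the two long sides reach 67.5 mm above the bench and overhang the opening by 3 mm a side.
- cover (a joint): Sliding cover of light wood in grooves on top of the box, 6 mm thick, upper face 62.5 mm above the bench. Value in m: 0 = fully home (shut), 0.145 = fully back (end stop), moving toward the box's -x as it grows; at 0.145 the whole inside is uncovered. Stays where it is left; about 2 N move it.
- cover_grip (a point): Middle of the top face of the black grip bar on the cover, 86.5 mm above the bench. The bar is 16 mm thick along the box's x, 70 mm long along its y and stands 24 mm above the cover. It moves with the cover; with the cover home it lies right above the box's origin. The point's axes are parallel to the box's.
- blue_carton: The smaller brown cardboard carton with blue printed panels, rigid, closed, loose: 90 (its x) x 55 (its y) x 42 mm high. Origin: centre of its underside; z up. It may stand in either of two places on the bench left of the vice. Behind these places stands a wooden drawer cabinet 0.26 m high with its lower drawer pulled out (front about 0.6 m from the robot): lifted things must not swing outward into it.
- red_carton: Bystander: the bigger brown carton with red printed panels, 110 (x) x 60 (y) x 50 mm high. Origin: centre of its underside. It stands in the other of the two places; leave it there.
- wax_tin: Bystander: round tin with a cream lid, 95 mm across, 40 mm high, standing on the bench between the cartons and the box. Origin: centre of its underside. Leave it there.

How it is judged:
By the outcome, as a careful person would: the job done as asked, in the order asked, and still so for the second after the job is handed in, with the robot touching nothing.
It also fails if it takes over 64 s, if anything falls off the work surface, if the arm or the gripper's body presses on something with over 40 N, if the wrist force passes 120 N, or if a joint passes its speed limit or range.

ROBOT

A 6-joint arm with a two-finger parallel gripper is mounted at the origin on a cart in front of the work surface, level with it; the furniture and walls round the work are solid. World frame = base frame: x ahead of the robot, y to its left, z up, the work surface at z = 0. Lengths are in m, angles in degrees, forces in N, time in s.
With the tool pointing down it reaches from about 0.375 to 0.9 m from the base axis. Payload 3.1 kg.
Tool frame: the origin (TCP) lies where the fingers leave the gripper's body, on its centre line; the fingertips stand 70 mm ahead of it and the grasp point (between the pads) lies 51 mm ahead of it; z points along the fingers, y is the line along which they close (so a half turn about z gives the same grasp; the last joint's range is limited). The gripper opens to 87 mm and grips with 3 to 60 N. Pads are 19 mm wide; open, the fingers measure 117 mm over their backs; the gripper's body (75 mm by 190 mm) begins 51 mm behind the grasp point.
Start: joints at [-83.795, 30.224, 82.088, -0, 67.689, -10.227], TCP at [0.177, -0.599, 0.292] pointing down, gripper open.
Joint ranges: [-176.69, 176.69], [-43.24, 126.21], [12.49, 139.97], [-82, 262], [0, 151.66], [-163.58, 163.58]. Speed limits (degrees/s): [159.86, 159.86, 180, 180, 180, 180].

INTERFACE

Orientations are given as [roll, pitch, yaw] about the fixed x, y, z axes, in that order (R = Rz(yaw) Ry(pitch) Rx(roll)).
In Python, from cell import telemetry, cams, order gives the robot as it stands.
- The arm moves only by the shell command python3 -m crank 'ROWS' [FORCE]. ROWS is JSON, a list of rows, each a list of 7 numbers: the turn, a rotation vector about the tool's x, y, z in rad, then the shift along the tool's x, y, z in cm, then the closure, from 0 (fully open) to 1 (shut). A call has 1 to 12 rows; each row is the pose to reach, as a shift and turn from the pose commanded when the call began, along the tool's axes at that moment; what a row does not reach only later rows make up. A row lasts 1/10 s, in which the tool goes at most 50 mm and 8.59 degrees, less where a joint would pass 70% of its speed; a pose out of reach is approached as far as the arm can. A call with a gripper value outside its range is refused whole. The fingers move at their own pace and stop on an object; FORCE is the grip in N (left out, the last holds). Time passes only in rows, so rows that repeat a pose let the fingers close. It gives the time, the measured TCP pose, the force, the opening and the grip force at its end, in the units of the state.
- telemetry.get_state(): the state, without advancing time (a new reading comes with each control period).
- cams.grab_frame(name): name is "side" or "top"; returns a dict with "pixels" (400x640x3 uint8, blue, green, red), "K" (3x3 intrinsics, pixels), "position" and "attitude" of the camera in the world. Camera axes: x right, y up, looking along -z (the intrinsics and any distortion apply to the point x, -y, -z); pixel columns grow to the right and rows downward; lengths in m; the calibration is good to about 2 mm. A picture is of the moment at which its call begins. There is no depth.
- order.hand_in(): hands the job in; it is judged then, once.
The state is a dict: "time_s": time; "joints": joint angles; "qd": joint speeds; "effort": joint torques, N m; "position": TCP position; "eef_rot": TCP orientation; "contact_force": force on the tool from outside, world axes, zero at the start; "torque": the same for the moment, N m; "finger_gap": finger opening in m; "grasp_force": force on a finger pad.
Only numpy, scipy, OpenCV 4.12 (cv2) and the standard library are available. Lean on these libraries where they do the work, as an engineer would, in place of code of your own. Each camera call takes 0.05 s, during which the arm holds its last target. There are 200 camera calls.

## Working session

There is one attempt and no reset: what is moved stays moved. The work goes in short steps, Python scripts to look and compute and a shell command to move; the robot and the scene stay as the last step left them, time stands still between calls to the robot, and variables do not carry over. Pictures are saved under pics/ and viewed, at most 10 in all, crops included, and the job is handed in when it is done.

```bash
ls; mkdir -p pics
python3 - <<'E'
from cell import telemetry,cams
import cv2
s=telemetry.get_state();print(s)
for n in("side","top"):
    f=cams.grab_frame(n);cv2.imwrite(f"pics/{n}0.png",f["pixels"]);print(n,{k:v for k,v in f.items() if k!="pixels"})
E
```

```text
pics
{'time_s': 0.0, 'joints': array([-8.37965664e+01,  3.02783658e+01,  8.21566685e+01, -1.68097896e-03,
        6.76891800e+01, -1.02273327e+01]), 'qd': array([ 0.13619758,  0.0232673 ,  0.05647867,  0.04649653,  0.03210564,
       -0.02085924]), 'effort': array([-5.02118237e-04, -4.40047073e+01, -1.76592976e+01,  6.31693332e-02,
        5.80244057e-02, -1.57950049e-04]), 'position': array([ 0.17674245, -0.59887625,  0.29127634]), 'eef_rot': array([-1.79877483e+02, -2.05257032e-02,  1.64313842e+01]), 'contact_force': array([ 0.42056957,  0.34786949, -0.48531994]), 'torque': array([ 0.00469   , -0.05864   , -0.00279375]), 'grasp_force': 0.0, 'finger_gap': 0.08715437854531949}
side {'K': array([[383.91345346,   0.        , 313.9875439 ],
       [  0.        , 383.91345346, 205.28240422],
       [  0.        ,   0.        ,   1.        ]]), 'position': array([0.24818987, 0.64481679, 0.70588482]), 'attitude': array([  49.54866197,   -0.51552412, -156.28695702])}
top {'K': array([[424.16366226,   0.        , 318.58052562],
       [  0.        , 424.16366226, 203.33482272],
       [  0.        ,   0.        ,   1.        ]]), 'position': array([ 0.44175716, -0.01757717,  1.1638152 ]), 'attitude': array([  4.41330557,   0.31778151, -89.86117196])}
```

View pics/top0.png

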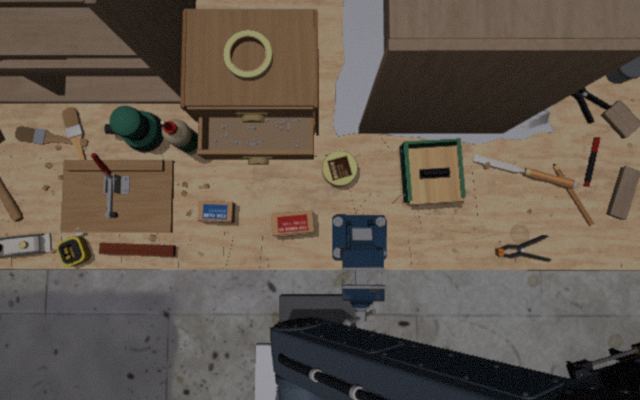

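View pics/side0.png

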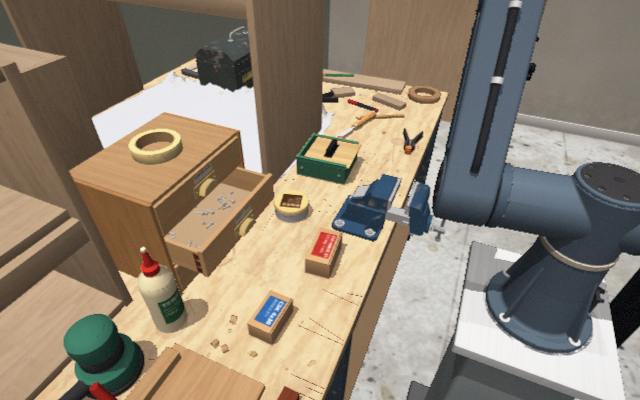

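The top view shows the blue carton at (215,213), the red one at (293,223), the tin at (340,169), the box at (434,172) with its grip at (435,173), the vice at (360,240), and tall furniture beyond the box. The side view agrees, with blue at (271,316), red at (323,252) and the box at (328,158).

```bash
cat > h.py <<'E'
import numpy as np,cv2
from scipy.spatial.transform import Rotation as Ro
from cell import telemetry,cams
def Rm(a): return Ro.from_euler('xyz',a,degrees=True).as_matrix()
def ray(f,uv,z):
    uv=np.atleast_2d(uv).astype(float);K=f["K"]
    d=np.c_[(uv[:,0]-K[0,2])/K[0,0],-(uv[:,1]-K[1,2])/K[1,1],-np.ones(len(uv))]@Rm(f["attitude"]).T
    p=f["position"];return p+d*((z-p[2])/d[:,2])[:,None]
def proj(f,P):
    c=(np.atleast_2d(P)-f["position"])@Rm(f["attitude"]);K=f["K"]
    return np.c_[K[0,2]-K[0,0]*c[:,0]/c[:,2],K[1,2]+K[1,1]*c[:,1]/c[:,2]]
def blob(f,lo,hi,roi):
    hsv=cv2.cvtColor(f["pixels"],cv2.COLOR_BGR2HSV);m=cv2.inRange(hsv,lo,hi)
    r=np.zeros_like(m);x0,y0,x1,y1=roi;r[y0:y1,x0:x1]=m[y0:y1,x0:x1];return r
def rect(f,m,z):
    c=cv2.findContours(m,cv2.RETR_EXTERNAL,cv2.CHAIN_APPROX_NONE)[0]
    c=max(c,key=cv2.contourArea)[:,0]
    w=ray(f,c,z)[:,:2];r=cv2.minAreaRect((w*1000).astype(np.float32));return r
def tool_shift(dw):  # world mm -> tool cm
    s=telemetry.get_state();return Rm(s["eef_rot"]).T@np.array(dw)/10
E
python3 - <<'E'
from h import *
f=cams.grab_frame("top");g=cams.grab_frame("side")
for n,lo,hi,roi,z in[("green",(60,80,20),(90,255,255),(395,130,475,215),.067),("grip",(0,0,0),(180,255,60),(415,160,455,185),.0865),("blue",(95,100,40),(125,255,255),(190,195,245,230),.042),("red",(170,120,60),(180,255,255),(265,205,320,240),.05)]:
    print(n,rect(f,blob(f,lo,hi,roi),z))
for n,lo,hi,roi,z in[("blue",(95,100,40),(125,255,255),(240,285,300,345),.042),("grip",(0,0,0),(180,255,50),(320,135,342,162),.0865)]:
    print("side",n,rect(g,blob(g,lo,hi,roi),z))
print("tin",ray(f,[340,169],.04),"vice",ray(f,[[332,215],[386,268]],.06),"furn",ray(f,[[360,133],[550,130]],0), "drawer",ray(f,[[200,158],[314,158]],.1))
a=cv2.resize(f["pixels"][190:245,185:325],None,fx=5,fy=5,interpolation=2)
b=cv2.resize(f["pixels"][125:220,380:520],None,fx=5,fy=5,interpolation=2)[:320]
cv2.imwrite("pics/c1.png",np.vstack([a,b]))
E
```

```text
green ((616.2677612304688, -306.4949035644531), (152.33920288085938, 155.9045867919922), 3.957425594329834)
grip ((603.6951904296875, -307.4739685058594), (21.53447723388672, 75.1853256225586), 3.6985316276550293)
blue ((507.39886474609375, 263.7152404785156), (31.88410186767578, 58.82135772705078), 0.11569976061582565)
red ((480.9608459472656, 92.66275024414062), (0.0, 0.0), 0.0)
side blue ((505.48602294921875, 264.06396484375), (62.54424285888672, 36.29433059692383), 88.25232696533203)
side grip ((594.6843872070312, -291.9652404785156), (23.0572509765625, 98.58250427246094), 6.531817436218262)
tin [[ 0.62065466 -0.06817348  0.04      ]] vice [[ 0.49653705 -0.04626888  0.06      ]
 [ 0.36011181 -0.18543006  0.06      ]] furn [[ 0.72833982 -0.12583007  0.        ]
 [ 0.73737365 -0.65391543  0.        ]] drawer [[6.38759832e-01 2.90052062e-01 1.00000000e-01]
 [6.39163481e-01 4.20697047e-04 1.00000000e-01]]
```

View pics/c1.png

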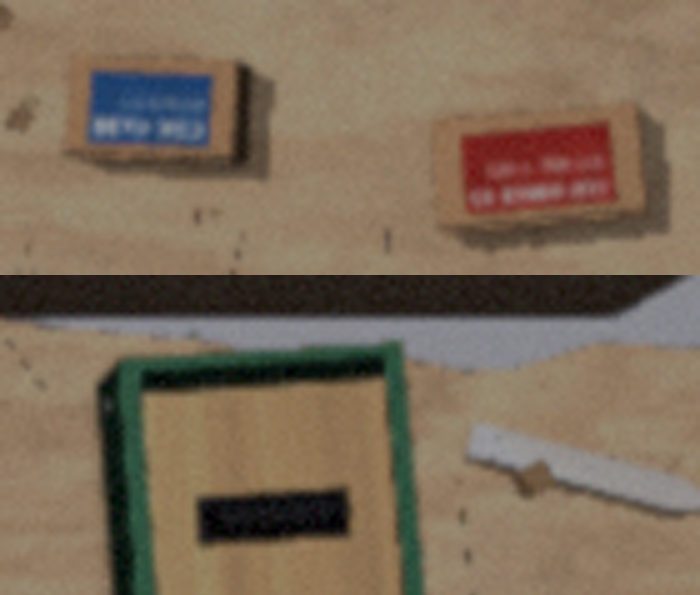

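The crop shows both cartons upright, with the blue panel centred at about (215,212) and almost square to the world. The box is turned about 4°, and its grip bar is at about (435,173).

```bash
cat >> h.py <<'E'
def plan(pos,yaw):  # target world TCP, tool down, yaw -> one row
    s=telemetry.get_state();R=Ro.from_euler('xyz',s["eef_rot"],degrees=True);T=Ro.from_euler('xyz',[180,0,yaw],degrees=True)
    rv=(R.inv()*T).as_rotvec();sh=R.inv().apply(np.array(pos)-s["position"])*100
    print(np.round(rv,3),np.round(sh,2))
E
python3 - <<'E'
from h import *
f=cams.grab_frame("top")
c=ray(f,[[404.4,142],[460,138.6]],.067);print(c, np.degrees(np.arctan2(*(c[1]-c[0])[:2])), c.mean(0)-.078*np.array([np.cos(.066),np.sin(.066),0]))
plan([.6055,-.309,.2],94)
E
```

```text
[[ 0.68800897 -0.23573535  0.067     ]
 [ 0.69721445 -0.38133799  0.067     ]] 176.38238857670157 [ 0.61478153 -0.31368093  0.067     ]
[-1.000e-03 -1.000e-03 -1.354e+00] [ 49.33 -15.7    9.2 ]
```

```bash
python3 -m crank '[[0,0,-1.354,49.3,-15.6,9.2,0],[0,0,-1.354,49.3,-15.6,9.2,0],[0,0,-1.354,49.3,-15.6,9.2,0],[0,0,-1.354,49.3,-15.6,9.2,0],[0,0,-1.354,49.3,-15.6,9.2,0],[0,0,-1.354,49.3,-15.6,9.2,0],[0,0,-1.354,49.3,-15.6,9.2,0],[0,0,-1.354,49.3,-15.6,9.2,0],[0,0,-1.354,49.3,-15.6,9.2,0],[0,0,-1.354,49.3,-15.6,9.2,0],[0,0,-1.354,49.3,-15.6,9.2,0],[0,0,-1.354,49.3,-15.6,9.2,0]]' 20
python3 -m crank '[[0,0,0,0,0,0,0],[0,0,0,0,0,0,0],[0,0,0,0,0,0,0]]'
python3 - <<'E'
from h import *
f=cams.grab_frame("top");g=cams.grab_frame("side");s=telemetry.get_state();print(s["position"],s["eef_rot"])
a=cv2.resize(f["pixels"][100:240,360:520],None,fx=3,fy=3)
b=cv2.resize(g["pixels"][40:200,260:400],None,fx=3,fy=3)[:420]
cv2.imwrite("pics/c2.png",np.hstack([a,b[:420]])[:, :800])
E
```

```text
time_s: 1.45
position: [0.6081, -0.3071, 0.199]
eef_rot: [180.0, -0.1, 94.3]
contact_force: [-0.7, 0.2, -1.1]
finger_gap: 0.0869
grasp_force: 0.0
time_s: 1.75
position: [0.6045, -0.3116, 0.2006]
eef_rot: [-180.0, 0.0, 93.9]
contact_force: [0.5, 0.0, -1.3]
finger_gap: 0.0871
grasp_force: 0.0
[ 0.6047101  -0.31152869  0.20066796] [1.79989309e+02 1.65523645e-02 9.38976070e+01]
```

View pics/c2.png

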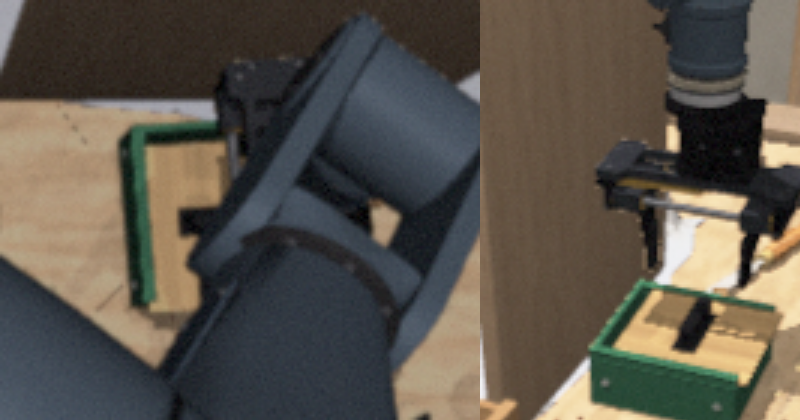

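The gripper hangs above the bar at crop (695,320), with one finger on each side of it and clear of the furniture. Next I descend and close.

```bash
python3 -m crank '[[0,0,0,0,0,2,0],[0,0,0,0,0,4,0],[0,0,0,0,0,5.5,0],[0,0,0,0,0,6.1,0],[0,0,0,0,0,6.1,0],[0,0,0,0,0,6.1,0]]' 20
python3 -m crank '[[0,0,0,0,0,0,1],[0,0,0,0,0,0,1],[0,0,0,0,0,0,1],[0,0,0,0,0,0,1],[0,0,0,0,0,0,1],[0,0,0,0,0,0,1],[0,0,0,0,0,0,1],[0,0,0,0,0,0,1]]' 20
```

```text
time_s: 2.45
position: [0.6059, -0.3108, 0.1398]
eef_rot: [180.0, 0.0, 94.0]
contact_force: [-0.2, -0.7, -0.4]
finger_gap: 0.0871
grasp_force: 0.0
time_s: 3.25
position: [0.6055, -0.3103, 0.1392]
eef_rot: [-180.0, -0.0, 94.0]
contact_force: [0.6, -0.6, 0.1]
finger_gap: 0.0309
grasp_force: 0.0
```

```bash
python3 -m crank '[[0,0,0,0,0,0,1],[0,0,0,0,0,0,1],[0,0,0,0,0,0,1],[0,0,0,0,0,0,1],[0,0,0,0,0,0,1]]' 20
```

```text
time_s: 3.75
position: [0.6056, -0.3104, 0.1392]
eef_rot: [180.0, -0.0, 94.0]
contact_force: [-0.9, 0.3, -0.0]
finger_gap: 0.0158
grasp_force: 20.0
```

```bash
python3 -m crank '[[0,0,0,0,-1,0,1],[0,0,0,0,-2.5,0,1],[0,0,0,0,-4,0,1],[0,0,0,0,-5.5,0,1],[0,0,0,0,-7,0,1],[0,0,0,0,-8.5,0,1],[0,0,0,0,-10,0,1],[0,0,0,0,-11.5,0,1],[0,0,0,0,-12,0,1],[0,0,0,0,-12.5,0,1],[0,0,0,0,-12.5,0,1]]'
python3 -m crank '[[0,0,0,0,-0.2,0,1],[0,0,0,0,-0.4,0,1],[0,0,0,0,-0.6,0,1],[0,0,0,0,-0.8,0,1],[0,0,0,0,-0.8,0,1],[0,0,0,0,-0.8,0,1]]'
```

```text
time_s: 4.85
position: [0.4798, -0.3186, 0.1392]
eef_rot: [-179.9, -0.1, 94.0]
contact_force: [-2.2, 1.0, 0.2]
finger_gap: 0.0158
grasp_force: 20.0
time_s: 5.45
position: [0.4725, -0.3191, 0.1392]
eef_rot: [-179.9, -0.1, 94.0]
contact_force: [0.2, 5.1, 0.8]
finger_gap: 0.016
grasp_force: 20.0
```

```bash
python3 -m crank '[[0,0,0,0,-0.2,0,1],[0,0,0,0,-0.4,0,1],[0,0,0,0,-0.4,0,1]]';python3 -m crank '[[0,0,0,0,-0.2,0,1],[0,0,0,0,-0.4,0,1],[0,0,0,0,-0.4,0,1]]'
```

```text
time_s: 5.75
position: [0.4713, -0.3192, 0.1392]
eef_rot: [179.7, -0.0, 93.9]
contact_force: [9.3, 7.4, -2.9]
finger_gap: 0.016
grasp_force: 20.0
time_s: 6.05
position: [0.4707, -0.3193, 0.1392]
eef_rot: [179.3, 0.1, 93.8]
contact_force: [20.6, 11.5, -7.1]
finger_gap: 0.0159
grasp_force: 20.0
```

The end stop is clear: force rises at x≈0.471. I ease the load, release and lift.

```bash
python3 -m crank '[[0,0,0,0,0.35,0,1],[0,0,0,0,0.35,0,0],[0,0,0,0,0.35,0,0],[0,0,0,0,0.35,0,0],[0,0,0,0,0.35,0,0],[0,0,0,0,0.35,-2,0],[0,0,0,0,0.35,-6,0],[0,0,0,0,0.35,-10,0],[0,0,0,0,0.35,-12,0],[0,0,0,0,0.35,-12,0]]'
python3 - <<'E'
from h import *
f=cams.grab_frame("top")
m=blob(f,(95,100,40),(125,255,255),(190,195,245,230));c=cv2.findContours(m,cv2.RETR_EXTERNAL,cv2.CHAIN_APPROX_NONE)[0];print(cv2.minAreaRect(np.vstack(c)))
r=rect(f,m,.042);print(r)
# top-face outline corners read from crop c1 (col/5+185,row/5+190)
print(ray(f,[[185+78/5,190+58/5],[185+238/5,190+62/5],[185+72/5,190+152/5],[185+234/5,190+160/5]],.042))
plan([.507,.264,.25],90)
E
```

```text
time_s: 7.05
position: [0.4695, -0.3218, 0.2629]
eef_rot: [179.7, 0.4, 94.0]
contact_force: [-0.1, -0.8, -0.1]
finger_gap: 0.0798
grasp_force: 0.0
((214.87557983398438, 211.11312866210938), (22.308055877685547, 12.795025825500488), 2.726311206817627)
((507.39886474609375, 263.7152404785156), (31.88410186767578, 58.82135772705078), 0.11569976061582565)
[[0.53232288 0.30241828 0.042     ]
 [0.53035897 0.21723857 0.042     ]
 [0.48236149 0.30440957 0.042     ]
 [0.47831811 0.21841962 0.042     ]]
[0.002 0.003 0.07 ] [58.08  7.89  0.9 ]
```

```bash
python3 -m crank '[[0,0,0.105,10,1,0,0],[0,0,0.105,20,2,0,0],[0,0,0.105,58,7.8,1,0],[0,0,0.105,58,7.8,1,0],[0,0,0.105,58,7.8,1,0],[0,0,0.105,58,7.8,1,0],[0,0,0.105,58,7.8,1,0],[0,0,0.105,58,7.8,1,0],[0,0,0.105,58,7.8,1,0],[0,0,0.105,58,7.8,1,0],[0,0,0.105,58,7.8,1,0],[0,0,0.105,58,7.8,1,0]]'
python3 -m crank '[[0,0,0.0,0,0,0,0],[0,0,0.0,0,0,0,0],[0,0,0.0,0,0,0,0],[0,0,0.0,0,0,0,0],[0,0,0.0,0,0,0,0]]'
python3 - <<'E'
from h import *
plan([.506,.262,.13],88)
g=cams.grab_frame("side");f=cams.grab_frame("top")
b=cv2.resize(g["pixels"][150:390,180:400],None,fx=2,fy=2)
a=cv2.resize(f["pixels"][100:260,180:360],None,fx=2,fy=2);a=cv2.copyMakeBorder(a,0,480-320,0,0,cv2.BORDER_CONSTANT)
cv2.imwrite("pics/c3.png",np.hstack([b,a]))
E
```

```text
time_s: 8.3
position: [0.5046, 0.2666, 0.2473]
eef_rot: [-179.8, 0.0, 88.1]
contact_force: [0.9, 0.3, 0.4]
finger_gap: 0.087
grasp_force: 0.0
time_s: 8.8
position: [0.5058, 0.2627, 0.2491]
eef_rot: [-180.0, 0.0, 87.9]
contact_force: [-0.0, -0.6, 0.0]
finger_gap: 0.0867
grasp_force: 0.0
[-0.001  0.    -0.002] [-0.07  0.03 11.91]
```

View pics/c3.png

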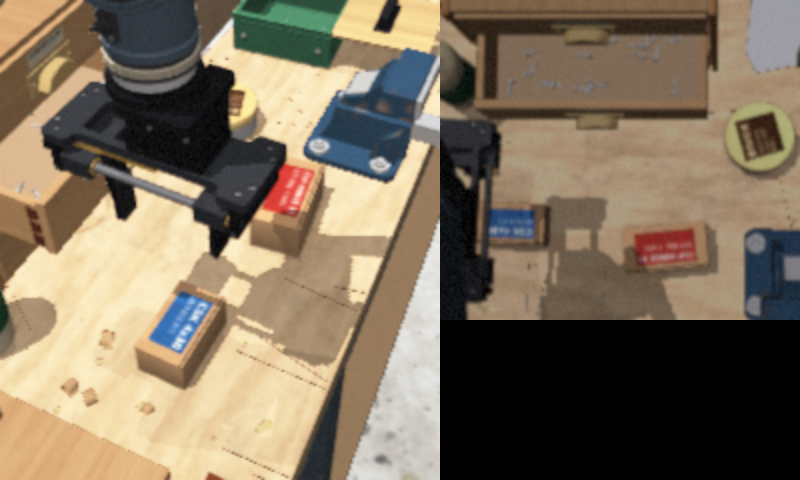

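The carton lies under the gripper with a finger on each side of it; the body clears the drawer, whose front edge is at crop row 115 on the right. I go down.

```bash
python3 -m crank '[[0,0,0,0,0,4,0],[0,0,0,0,0,8,0],[0,0,0,0,0,11,0],[0,0,0,0,0,13,0],[0,0,0,0,0,14.5,0],[0,0,0,0,0,16,0],[0,0,0,0,0,17,0],[0,0,0,0,0,17.4,0],[0,0,0,0,0,17.4,0]]'
python3 -m crank '[[0,0,0,0,0,0,1],[0,0,0,0,0,0,1],[0,0,0,0,0,0,1],[0,0,0,0,0,0,1],[0,0,0,0,0,0,1],[0,0,0,0,0,0,1],[0,0,0,0,0,0,1],[0,0,0,0,0,0,1]]' 20
```

```text
time_s: 9.8
position: [0.5056, 0.264, 0.075]
eef_rot: [-180.0, 0.0, 88.0]
contact_force: [0.1, -0.7, -0.3]
finger_gap: 0.0873
grasp_force: 0.0
time_s: 10.6
position: [0.5058, 0.2641, 0.0756]
eef_rot: [180.0, -0.0, 88.0]
contact_force: [-0.5, -0.3, 1.9]
finger_gap: 0.0547
grasp_force: 20.0
```

```bash
python3 -m crank '[[0,0,0,0,0,-1,1],[0,0,0,0,0,-3,1],[0,0,0,0,0,-6,1],[0,0,0,0,0,-9,1],[0,0,0,0,0,-12,1],[0,0,0,0,0,-15,1],[0,0,0,0,0,-18,1],[0,0,0,0,0,-18,1],[0,0,0,0,0,-18,1]]' 30
python3 - <<'E'
from h import *
plan([.6,-.31,.255],94)
f=cams.grab_frame("top");g=cams.grab_frame("side")
b=cv2.resize(g["pixels"][150:390,180:400],None,fx=2,fy=2)
a=cv2.resize(f["pixels"][100:260,360:520],None,fx=2,fy=2);a=cv2.copyMakeBorder(a,0,480-320,0,0,cv2.BORDER_CONSTANT)
cv2.imwrite("pics/c4.png",np.hstack([b,a]))
hs=cv2.cvtColor(f["pixels"],cv2.COLOR_BGR2HSV)
print(rect(f,blob(f,(60,80,20),(90,255,255),(395,130,475,215)),.067))
E
```

```text
time_s: 11.5
position: [0.5052, 0.264, 0.2553]
eef_rot: [180.0, -0.0, 88.0]
contact_force: [0.3, -0.3, -2.7]
finger_gap: 0.055
grasp_force: 30.0
[ 0.    -0.    -0.105] [-5.703e+01  1.148e+01  3.000e-02]
((616.169921875, -306.494873046875), (152.52951049804688, 156.10610961914062), 3.796830892562866)
```

View pics/c4.png

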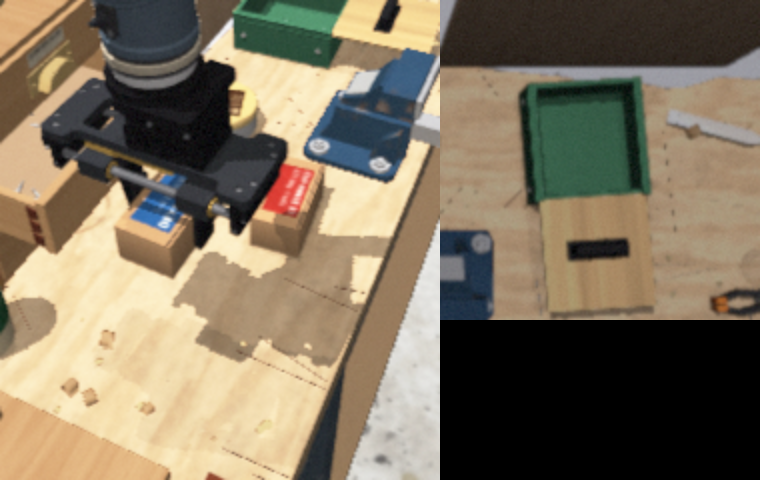

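The carton is held level at crop (160,215), and the box is fully open with the cover back at crop right (598,250). I carry it across, keeping x inward until past the drawer.

```bash
python3 -m crank '[[0,0,0,-2,0,0,1],[0,0,0,-5,0,0,1],[0,0,-0.03,-9,0,0,1],[0,0,-0.05,-13,0,0,1],[0,0,-0.08,-17,0,0,1],[0,0,-0.105,-21,0,0,1],[0,0,-0.105,-25,0,0,1],[0,0,-0.105,-29,0,0,1],[0,0,-0.105,-32,0,0,1],[0,0,-0.105,-34,0,0,1],[0,0,-0.105,-35,0,0,1],[0,0,-0.105,-35,0,0,1]]'
python3 - <<'E'
from h import *
plan([.61,-.309,.255],94)
E
```

```text
time_s: 12.8
position: [0.4929, -0.0865, 0.2541]
eef_rot: [-179.9, -0.1, 93.9]
contact_force: [0.2, -0.2, -2.9]
finger_gap: 0.0547
grasp_force: 30.0
[-0.002 -0.001 -0.002] [-22.99  10.17  -0.14]
```

```bash
python3 -m crank '[[0,0,0,-2,1,0,1],[0,0,0,-5,2.5,0,1],[0,0,0,-9,4,0,1],[0,0,0,-13,6,0,1],[0,0,0,-17,8,0,1],[0,0,0,-20,9.5,0,1],[0,0,0,-22,10.1,0,1],[0,0,0,-23,10.1,0,1],[0,0,0,-23,10.1,0,1],[0,0,0,-23,10.1,0,1]]'
python3 - <<'E'
from h import *
plan([.61,-.309,.083],94)
f=cams.grab_frame("top");g=cams.grab_frame("side")
b=cv2.resize(g["pixels"][40:220,250:420],None,fx=2.5,fy=2.5)
a=cv2.resize(f["pixels"][100:260,380:520],None,fx=2.5,fy=2.5);a=cv2.copyMakeBorder(a,0,50,0,0,cv2.BORDER_CONSTANT)
cv2.imwrite("pics/c5.png",np.hstack([b,a]))
E
```

```text
time_s: 13.8
position: [0.6095, -0.3061, 0.2545]
eef_rot: [-179.9, -0.2, 94.1]
contact_force: [0.3, -0.1, -1.7]
finger_gap: 0.055
grasp_force: 30.0
[-0.002 -0.003  0.001] [-0.34  0.06 17.15]
```

View pics/c5.png

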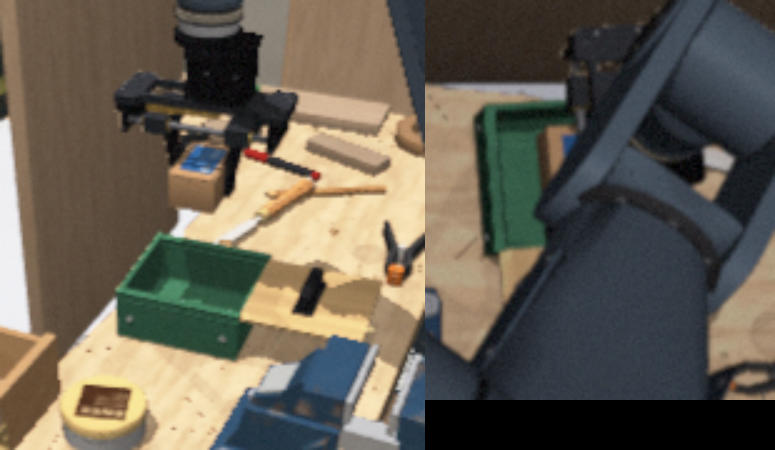

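The carton hangs level over the open box, with its left end at about pixel (426,155) and clear of the walls. I lower it.

```bash
python3 -m crank '[[0,0,0,0,0,3,1],[0,0,0,0,0,6,1],[0,0,0,0,0,9,1],[0,0,0,0,0,12,1],[0,0,0,0,0,14,1],[0,0,0,0,0,15.5,1],[0,0,0,0,0,16.2,1],[0,0,0,0,0,16.6,1],[0,0,0,0,0,16.9,1],[0,0,0,0,0,16.9,1],[0,0,0,0,0,16.9,1]]'
python3 -m crank '[[0,0,0,0,0,0.1,1],[0,0,0,0,0,0.2,1],[0,0,0,0,0,0.3,1],[0,0,0,0,0,0.3,1],[0,0,0,0,0,0.3,1]]'
```

```text
time_s: 15.0
position: [0.6107, -0.3084, 0.0872]
eef_rot: [179.9, 0.1, 94.0]
contact_force: [-0.2, 0.4, -1.5]
finger_gap: 0.0549
grasp_force: 30.0
time_s: 15.5
position: [0.6102, -0.3081, 0.0832]
eef_rot: [-180.0, -0.0, 94.0]
contact_force: [-0.1, -0.6, -2.0]
finger_gap: 0.055
grasp_force: 30.0
```

```bash
python3 -m crank '[[0,0,0,0,0,0.1,1],[0,0,0,0,0,0.15,1],[0,0,0,0,0,0.2,1],[0,0,0,0,0,0.2,1],[0,0,0,0,0,0.2,1]]'
```

```text
time_s: 16.0
position: [0.6102, -0.3081, 0.0816]
eef_rot: [-180.0, -0.0, 94.0]
contact_force: [-1.1, 0.5, 0.9]
finger_gap: 0.0548
grasp_force: 30.0
```

Floor contact is felt at z = 0.0816, as expected. I open to about 74 mm and lift.

```bash
python3 -m crank '[[0,0,0,0,0,0,0.15],[0,0,0,0,0,0,0.15],[0,0,0,0,0,0,0.15],[0,0,0,0,0,0,0.15],[0,0,0,0,0,0,0.15],[0,0,0,0,0,-1,0.15],[0,0,0,0,0,-3,0.15],[0,0,0,0,0,-6,0.15],[0,0,0,0,0,-10,0.15],[0,0,0,0,0,-14,0.15],[0,0,0,0,0,-17,0.15],[0,0,0,0,0,-17,0.15]]' 20
python3 - <<'E'
from h import *
plan([.4715,-.3185,.25],94)
E
```

```text
time_s: 17.2
position: [0.6126, -0.3096, 0.2582]
eef_rot: [179.5, 0.5, 94.0]
contact_force: [1.1, 0.4, -0.5]
finger_gap: 0.074
grasp_force: 0.0
[0.01  0.008 0.   ] [  0.11 -14.14   0.68]
```

```bash
python3 -m crank '[[0,0,0,0,-3,0,0],[0,0,0,0,-6,0,0],[0,0,0,0,-9,0,0],[0,0,0,0,-12,0,0],[0,0,0,0,-13.9,0,0],[0,0,0,0,-13.9,0,0],[0,0,0,0,-13.9,0,0],[0,0,0,0,-13.9,0,0]]'
python3 - <<'E'
from h import *
plan([.4715,-.3185,.14],94)
f=cams.grab_frame("top");g=cams.grab_frame("side")
b=cv2.resize(g["pixels"][40:220,250:420],None,fx=2.5,fy=2.5)
a=cv2.resize(f["pixels"][100:260,380:520],None,fx=2.5,fy=2.5);a=cv2.copyMakeBorder(a,0,50,0,0,cv2.BORDER_CONSTANT)
cv2.imwrite("pics/c6.png",np.hstack([b,a]))
E
```

```text
time_s: 18.0
position: [0.4725, -0.318, 0.2512]
eef_rot: [180.0, 0.0, 94.0]
contact_force: [0.3, -0.4, 0.3]
finger_gap: 0.0872
grasp_force: 0.0
[0.001 0.001 0.001] [-0.04 -0.11 11.12]
```

View pics/c6.png

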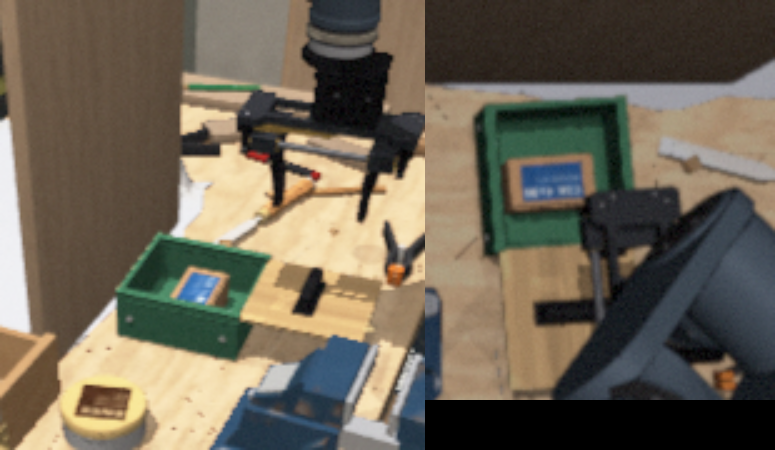

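The carton lies flat on the box floor with its panel up (side crop (200,290), top crop (550,183)), and the cover is still back. I grip the bar again.

```bash
python3 -m crank '[[0,0,0,0,0,3,0],[0,0,0,0,0,6,0],[0,0,0,0,0,8.5,0],[0,0,0,0,0,10,0],[0,0,0,0,0,11.1,0],[0,0,0,0,0,11.1,0],[0,0,0,0,0,11.1,0]]'
python3 -m crank '[[0,0,0,0,0,0,1],[0,0,0,0,0,0,1],[0,0,0,0,0,0,1],[0,0,0,0,0,0,1],[0,0,0,0,0,0,1],[0,0,0,0,0,0,1],[0,0,0,0,0,0,1],[0,0,0,0,0,0,1],[0,0,0,0,0,0,1],[0,0,0,0,0,0,1],[0,0,0,0,0,0,1],[0,0,0,0,0,0,1]]' 20
```

```text
time_s: 18.8
position: [0.4721, -0.318, 0.1405]
eef_rot: [180.0, 0.0, 94.0]
contact_force: [-0.1, -0.6, -0.3]
finger_gap: 0.087
grasp_force: 0.0
time_s: 20.0
position: [0.4716, -0.3178, 0.1402]
eef_rot: [180.0, -0.0, 94.0]
contact_force: [1.4, -0.4, -0.2]
finger_gap: 0.0156
grasp_force: 20.0
```

```bash
python3 -m crank '[[0,0,0,0,0,0,1],[0,0,0,0,1,0,1],[0,0,0,0,2.5,0,1],[0,0,0,0,4,0,1],[0,0,0,0,5.5,0,1],[0,0,0,0,7,0,1],[0,0,0,0,8.5,0,1],[0,0,0,0,10,0,1],[0,0,0,0,11.5,0,1],[0,0,0,0,12.5,0,1],[0,0,0,0,13.2,0,1],[0,0,0,0,13.5,0,1]]'
```

```text
time_s: 21.2
position: [0.6069, -0.3089, 0.1403]
eef_rot: [180.0, 0.1, 94.0]
contact_force: [-1.4, -3.4, 0.3]
finger_gap: 0.0155
grasp_force: 20.0
```

```bash
python3 -m crank '[[0,0,0,0,0.2,0,1],[0,0,0,0,0.4,0,1],[0,0,0,0,0.6,0,1],[0,0,0,0,0.8,0,1],[0,0,0,0,0.9,0,1],[0,0,0,0,0.9,0,1]]';python3 -m crank '[[0,0,0,0,0.2,0,1],[0,0,0,0,0.4,0,1],[0,0,0,0,0.4,0,1]]'
```

```text
time_s: 21.8
position: [0.6154, -0.3083, 0.1403]
eef_rot: [180.0, 0.1, 94.0]
contact_force: [-0.7, -4.4, -2.2]
finger_gap: 0.0163
grasp_force: 20.0
time_s: 22.1
position: [0.6168, -0.3083, 0.1402]
eef_rot: [-179.7, -0.0, 94.0]
contact_force: [-6.9, -5.8, 2.2]
finger_gap: 0.016
grasp_force: 20.0
```

```bash
python3 -m crank '[[0,0,0,0,0.2,0,1],[0,0,0,0,0.4,0,1],[0,0,0,0,0.4,0,1]]'
```

```text
time_s: 22.4
position: [0.6174, -0.3083, 0.1401]
eef_rot: [-179.2, -0.1, 94.1]
contact_force: [-14.6, -8.1, 6.5]
finger_gap: 0.0158
grasp_force: 20.0
```

```bash
python3 -m crank '[[0,0,0,0,-0.3,0,1],[0,0,0,0,-0.3,0,0.4],[0,0,0,0,-0.3,0,0.4],[0,0,0,0,-0.3,0,0.4],[0,0,0,0,-0.3,0,0.4],[0,0,0,0,-0.3,0,0.4],[0,0,0,0,-0.3,-3,0.4],[0,0,0,0,-0.3,-7,0.4],[0,0,0,0,-0.3,-11,0.4],[0,0,0,0,-0.3,-12,0.4]]'
python3 -m crank '[[0,0,0,0,-5,0,0.4],[0,0,0,-5,-10,0,0.4],[0,0,0,-10,-15,0,0.4],[0,0,0,-15,-15,0,0.4],[0,0,0,-20,-20,0,0.4],[0,0,0,-25,-20,0,0.4],[0,0,0,-25,-20,0,0.4],[0,0,0,-25,-20,0,0.4],[0,0,0,-25,-20,0,0.4]]'
python3 - <<'E'
from h import *
f=cams.grab_frame("top");g=cams.grab_frame("side")
print(rect(f,blob(f,(0,0,0),(180,255,60),(415,160,455,185)),.0865))
b=cv2.resize(g["pixels"][100:340,230:400],None,fx=2,fy=2)
a=cv2.resize(f["pixels"][110:260,250:480],None,fx=2,fy=2);a=cv2.copyMakeBorder(a,0,180,0,0,cv2.BORDER_CONSTANT)
cv2.imwrite("pics/c7.png",np.hstack([b,a]))
E
```

```text
time_s: 23.4
position: [0.6226, -0.3083, 0.266]
eef_rot: [179.5, 0.3, 94.0]
contact_force: [0.8, -0.4, 0.4]
finger_gap: 0.0521
grasp_force: 0.0
time_s: 24.3
position: [0.4373, -0.5713, 0.2588]
eef_rot: [-180.0, -0.1, 93.9]
contact_force: [0.5, 0.5, -0.5]
finger_gap: 0.0518
grasp_force: 0.0
((613.9536743164062, -306.61334228515625), (21.566007614135742, 73.13225555419922), 3.6981284618377686)
```

View pics/c7.png

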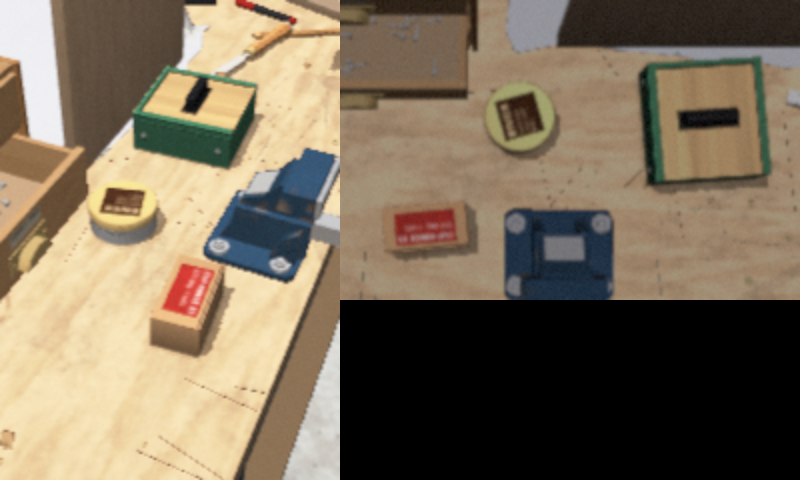

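The cover is fully home: the bar is at crop (708,118) and the far gap is gone. The tin and red carton are where they were.

```bash
python3 -c "
from cell import order
print(order.hand_in())"
```

```text
the job is handed in; nothing more can be done
None
```

The job is done and handed in at about 24 s: the blue carton lies flat and right way up in the box, the cover is fully home over it, and the red carton and tin were not touched.

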